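# Index the rotary table by one hole

### The arm

A 6-joint arm with a two-finger parallel gripper is mounted at the origin on a cart in front of the work surface, level with it; the furniture and walls round the work are solid. World frame = base frame: x ahead of the robot, y to its left, z up, the work surface at z = 0. Lengths are in m, angles in rad, forces in N, time in s.
With the tool pointing down it reaches from about 0.35 to 0.85 m from the base axis. Payload 8.1 kg.
Tool frame: the origin (TCP) lies on the centre line of the jaws, within the pads' length; the fingertips stand 11 mm ahead of it and the grasp point (between the pads) lies 8 mm behind it (tip_reach is the z of the fingertips in the tool frame, in m); z points along the fingers, y is the direction in which the jaws open and shut (so a half turn about z gives the same grasp; the last joint's range is limited). The gripper opens to 93 mm and grips with 3 to 60 N. Pads are 15 mm wide; open, the fingers measure 128 mm over their backs; the gripper's body (75 mm by 188 mm) begins 65 mm behind the grasp point.
Start: joints at [1.163, 0.13, 1.488, -0, 1.523, -0.085], TCP at [0.19, 0.569, 0.23] pointing down, gripper open.
Joint ranges: [-2.96, 2.96], [-0.89, 2.26], [0.02, 2.5], [-1.34, 4.48], [0, 2.73], [-2.66, 2.66]. Speed limits (rad/s): [2.39, 2.39, 2.79, 3.14, 3.14, 3.14].

### API

Orientations are given as a rotation vector (axis times angle).
In Python, from plant import read_state, read_camera, camera_params, close_job, silhouettes, tip_of, tip_reach gives the robot as it stands.
- The arm moves only by the shell command python3 -m creep 'ROWS' [FORCE]. ROWS is JSON, a list of rows, each a list of 5 numbers: the shift along the tool's x, y, z in m, then the turn about the tool's z in rad, then the closure in counts, from 0 (fully open) to 255 (shut). In form: [[dx, dy, dz, twist, gripper], ...]. A call has 1 to 12 rows; each row shifts and turns the commanded pose from where the row before left it, along the tool's axes as they then stand; what a row does not reach is not made up. A row lasts 1/12 s, in which the tool goes at most 41.7 mm and 7.16 degrees, less where a joint would pass 70% of its speed; a pose out of reach is approached as far as the arm can. A call is refused whole if a number of a shift passes 0.0417 or a number of a turn 0.125, either way. A call with a gripper value outside its range is refused whole. The fingers move at their own pace and stop on an object; FORCE is the grip in N (left out, the last holds). Time passes only in rows, so rows that do not move let the fingers close. It gives the time, the measured TCP pose, the force and the opening at its end, in the units of the state.
- read_state(): the state, without advancing time (a new reading comes with each control period).
- read_camera(name): name is "scene" or "side" or "wrist"; returns the picture (480x640x3 uint8, red, green, blue); there is no depth.
- camera_params(name): a dict with "fov_y" (degrees; the focal length in pixels is half the picture's height over the tangent of half this angle, whatever the lens; pixels are square), "cx", "cy" (the principal point, pixels), "position" and "rotation" of the camera in the world. Camera axes: x right, y down, z forward; pixel columns grow to the right and rows downward; lengths in m; the calibration is good to about 2 mm. A picture is of the moment at which its call begins: read the wrist's pose just before it. camera_params takes no time and is no camera call; for the wrist camera it gives the pose at the moment of the call.
- close_job(): hands the job in, once; it reports no verdict.
Trained networks look in the newest picture that a camera, given by its name, has taken for a name from the list of things; names that differ only in an ending like _2 or _b are one class to them, and where a whole thing is asked for, a point or a joint stands for the part that bears it (a point fixed in the world has none). Each returns a list of dicts, best first, with "confidence" (0 to 1); they miss things now and then, are a little off and sometimes report something else, mostly with a low value. They report only what shows in the picture. A call takes as long as a camera call. They do not tell look-alikes from the thing itself.
- silhouettes(camera, query): "region" (480x640 bool, what is visible of it) and "pixel" ([column, row] in pixels, amid what is visible of it).
- tip_of(camera, query): "pixel" ([column, row] in pixels: a listed point, or the origin of a listed thing).
The state is a dict: "t": time; "q": joint angles; "dq": joint speeds; "joint_torque": joint torques, N m; "tool_pos": TCP position; "orientation": TCP orientation; "force": force on the tool from outside, world axes, zero at the start; "wrist_torque": the same for the moment, N m; "opening": finger opening in m.
Only numpy, scipy, OpenCV 4.12 (cv2) and the standard library are available. Lean on these libraries where they do the work, as an engineer would, in place of code of your own. Each camera call takes 0.05 s, during which the arm holds its last target.

### The job

Index the rotary table one hole clockwise, seen from above: press the dished plunger down to draw its pin out of the index plate, push the table round with the pin held out, and let the plunger spring fully up in the very next hole so that the table is locked again. Only push with the fingertips: nothing is picked up, the blanks and the weight stay put on the table as it turns, and the tools and blanks lying round about are left alone.

Things in the scene. Friction and masses are not known exactly. Their poses are not given: they have to be found in the camera images.
- table_axis (a point): Point on the turning axis, level with the top of the table (z 60 mm). The table is a steel disc, 214 mm across, on a fixed round grey base, 284 mm across; round it, at z 44 mm, the base's index plate shows eight bushed holes 45 degrees apart at 124 mm radius. The base does not move in a run; its place and yaw differ between runs.
- plunger_dish (a point): Centre of the floor of the plunger's black dished pad: press here. It rides on the table, 80 mm from the axis. Dish 56 mm outside, 48 mm inside, rim 7 mm above its floor; floor at z 94 mm with the plunger up, 81 mm fully down. Shut fingertips fit in it and can carry the table round against the rim; the pad can also be pushed from outside.
- index_pin (a point): Tip of the round-nosed steel index pin (10 mm diameter), part of the plunger, straight outward from the pad at 124 mm from the turning axis. With the plunger up it stands through a hole, 5 mm above the index plate, and locks the table; pressing the pad draws it down out of the hole.
- next_hole (a point): Mouth of the hole in the index plate (44 mm above the work surface, 12 mm wide) in which the pin must end: the one 45 degrees clockwise, seen from above, of the hole where the pin starts. Fixed.
- rotary_table (a joint): Angle of the table in rad: 0 at the start, locked in the first hole; grows clockwise seen from above; 0.785 at the next hole. Friction about 0.12 N m: about 2 N sideways at the pad turns it when the pin is out. It stays where it is left.
- plunger (a joint): Plunger travel, m: 0 up (pin in a hole, table locked), 0.013 fully down. Spring 2 N at the top, 6 N at the bottom. The pin is clear and the table free beyond about 0.010; between holes the plate keeps it there when let go. Over a hole it springs up by itself if no finger is in the way; its round nose centres the table from about 2 mm off.
- work_blanks: Stack of leather blanks, 108x65x14 mm, lying loose on the middle of the table and turning with it; origin at the centre of its underside, 60 mm above the work surface.
- work_weight: Steel weight with a wooden knob, 50x62x48 mm, 0.6 kg, standing loose on the blanks; origin at the centre of its underside, 73 mm above the work surface; the knob's top is 121 mm above the work surface.
- loose_punch: Bystander: steel hole punch, 18x104x18 mm, lying left of the table towards the robot; origin at the centre of its underside.
- side_awl: Bystander: awl with a turned wooden handle, 26x132x26 mm, lying right of the table; origin at the centre of its underside.
- edge_beveler: Bystander: edge beveler with a turned wooden handle, 24x130x24 mm, lying right of the table towards the robot; origin at the centre of its underside.
- navy_blanks: Bystander: oval stack of navy leather blanks, 83x50x19 mm, right of the table near the robot; origin at the centre of its underside.
Things that resemble listed ones, but are neither listed nor needed, are in the scene too. Of the things shaped like the work_weight, the steel one is meant.

How it is judged:
On the way, in this order (a step that is already met when the one before it is completed fails the run):
1. the plunger is pressed down, with the table still at its first hole (value of joint plunger above 0.0095 m and value of joint rotary_table below 0.12 rad), for 0.02 s.
2. the table is turned clockwise with the pin out (value of joint plunger above 0.0085 m and value of joint rotary_table between 0.25 and 0.7 rad), for 0.02 s.
At the end, for the whole second after the job is handed in: The pin stands in the next hole clockwise: the table at 0.785 rad (within 0.035) from its start, the pin within 5 mm of that hole's centre and the plunger back up to within 3 mm; the weight still stands upright on the blanks, within 35 mm of the table's axis (value of joint plunger below 0.003 m and value of joint rotary_table between 0.7504 and 0.8204 rad and horizontal distance between index_pin and next_hole below 0.005 m and horizontal distance between work_weight and table_axis below 0.035 m and angle between work_weight's own z axis and vertical below 0.1 rad and z of work_weight in the frame of table_axis below 0.02 m); the robot touches nothing.
It fails at once if the table is turned past the next hole (value of joint rotary_table above 0.9854 rad).
It fails at once if the table is turned the wrong way (value of joint rotary_table below -0.15 rad).
It fails at once if the weight or the blanks are lifted, tipped or pushed off their place (z of work_weight in the frame of table_axis above 0.03 m or angle between work_weight's own z axis and vertical above 0.3 rad or horizontal distance between work_weight and table_axis above 0.045 m or z of work_blanks in the frame of table_axis above 0.015 m or horizontal distance between work_blanks and table_axis above 0.035 m).
It fails at once if a tool or blank lying round about is moved (distance of any of loose_punch, side_awl, edge_beveler, navy_blanks from where it was at the start of the episode above 0.02 m).
It also fails if it takes over 45 s, if anything falls off the work surface, if the arm or the gripper's body presses on something with over 40 N, if the wrist force passes 120 N, or if a joint passes its speed limit or range.

## Working session

There is one attempt and no reset: what is moved stays moved. The work goes in short steps, Python scripts to look and compute and a shell command to move; the robot and the scene stay as the last step left them, time stands still between calls to the robot, and variables do not carry over. Pictures are saved under pics/ and viewed, and the job is handed in when it is done.

```bash
ls; mkdir -p pics; python3 - <<'E'
from plant import *
import cv2
print(read_state())
for n in ["scene","side","wrist"]:
    im=read_camera(n); cv2.imwrite(f"pics/{n}0.png",im[:,:,::-1])
    p=camera_params(n); print(n,p)
print(tip_reach)
E
```

```text
pics
{'t': 0.0, 'q': array([ 1.16260495e+00,  1.31136120e-01,  1.48925710e+00, -9.28129770e-06,
        1.52298570e+00, -8.53972195e-02]), 'dq': array([-0.00060977, -0.00073914, -0.0005087 , -0.00054066, -0.00110344,
       -0.00267951]), 'joint_torque': array([ 1.25577313e-03, -5.59816968e+01, -4.91786599e+01,  7.69870891e-02,
        3.53394309e-02, -1.36239610e-04]), 'tool_pos': array([0.19009787, 0.56852528, 0.22861456]), 'orientation': array([-5.04775834e-01, -3.10034081e+00,  2.72403579e-03]), 'force': array([0.77534569, 0.6577555 , 0.15816969]), 'wrist_torque': array([ 0.01195351, -0.01140676,  0.03998123]), 'opening': 0.09296508784476486}
scene {'fov_y': 46.47051710593057, 'cx': 328.1736037740002, 'cy': 236.91482191477604, 'position': array([-0.13255501, -0.86450203,  1.01580566]), 'rotation': array([-2.19277293,  0.78290314, -0.32419901])}
side {'fov_y': 55.04597644087083, 'cx': 321.38151327548644, 'cy': 236.41047614901592, 'position': array([ 0.21297283, -0.81056354,  0.53682667]), 'rotation': array([-2.06507289,  0.34682681, -0.22415869])}
wrist {'fov_y': 62.86786556150516, 'cx': 315.866826662487, 'cy': 242.66829078169624, 'position': array([0.11725202, 0.59375487, 0.38358306]), 'rotation': array([2.35821871, 1.69693099, 0.23646058])}
0.011
```

View pics/scene0.png

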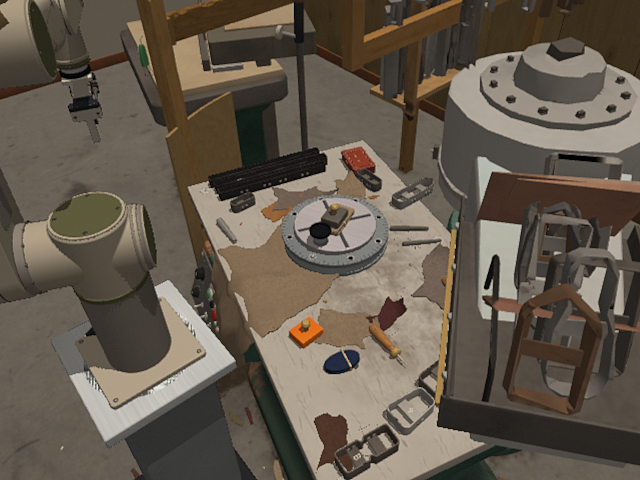

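View pics/side0.png

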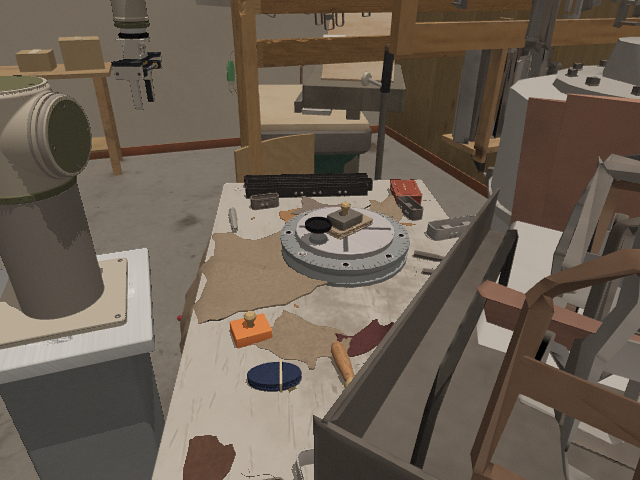

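View pics/wrist0.png

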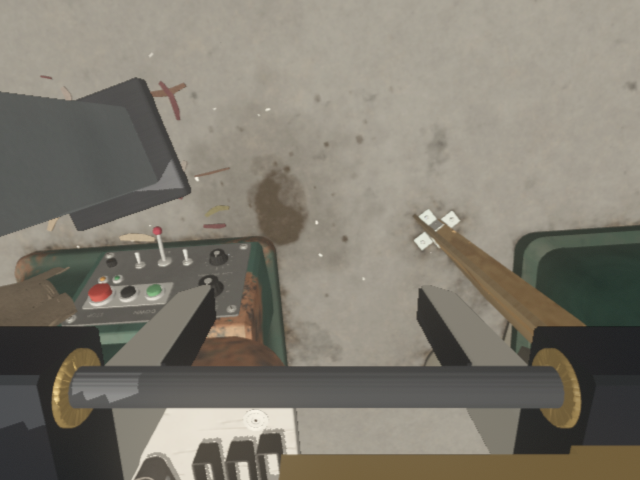

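The scene camera shows the rotary table at about (335,232), with the black dish at (320,231) and the steel weight at (336,214). An orange look-alike of the weight is at (306,331). The side camera has the dish at (318,226). Next I'll measure these.

```bash
cat > h.py <<'E'
from plant import *
import numpy as np, cv2
from scipy.spatial.transform import Rotation as R
def cam(n):
    p=camera_params(n); f=240/np.tan(np.radians(p["fov_y"]/2))
    return f,p["cx"],p["cy"],np.array(p["position"]),R.from_rotvec(p["rotation"]).as_matrix()
def ray_z(n,px,z,c=None):
    f,cx,cy,P,M=c or cam(n); d=M@np.array([(px[0]-cx)/f,(px[1]-cy)/f,1.]); return P+d*(z-P[2])/d[2]
def proj(n,X,c=None):
    f,cx,cy,P,M=c or cam(n); v=(np.atleast_2d(X)-P)@M; return np.c_[cx+f*v[:,0]/v[:,2],cy+f*v[:,1]/v[:,2]]
E
python3 - <<'E'
from h import *
Z=dict(table_axis=.06,plunger_dish=.094,index_pin=.049,next_hole=.044,work_blanks=.06,work_weight=.073,loose_punch=0,side_awl=0,edge_beveler=0,navy_blanks=0)
for n in ["scene","side"]:
    im=read_camera(n)
    for k,z in Z.items():
        for r in tip_of(n,k)[:3]:
            print(n,k,round(r["confidence"],2),np.round(r["pixel"],1),ray_z(n,r["pixel"],z).round(4))
im=read_camera("scene");cv2.imwrite("pics/sc.png",cv2.resize(im[180:290,260:460,::-1],None,fx=4,fy=4,interpolation=cv2.INTER_CUBIC))
im=read_camera("side");cv2.imwrite("pics/sd.png",cv2.resize(im[180:290,260:460,::-1],None,fx=4,fy=4,interpolation=cv2.INTER_CUBIC))
E
```

```text
scene table_axis 0.9 [333.8 219.7] [0.5707 0.0119 0.06  ]
scene plunger_dish 0.8 [321.3 231.5] [ 0.4933 -0.0343  0.094 ]
scene next_hole 0.69 [288.6 240.2] [0.4416 0.0385 0.044 ]
scene work_blanks 0.65 [333.8 221.8] [0.5653 0.0054 0.06  ]
scene work_weight 0.9 [306.  331.6] [ 0.2844 -0.2453  0.073 ]
scene work_weight 0.7 [332.9 215.5] [0.5701 0.0147 0.073 ]
scene loose_punch 0.72 [231.1 232.8] [0.364  0.2053 0.    ]
scene loose_punch 0.19 [317.3 231.9] [0.5477 0.0561 0.    ]
scene edge_beveler 0.81 [390.4 346.7] [ 0.4357 -0.3506  0.    ]
scene navy_blanks 0.9 [340.6 361.6] [ 0.3252 -0.3106  0.    ]
side table_axis 0.83 [347.5 224.5] [0.5752 0.0123 0.06  ]
side plunger_dish 0.78 [316.5 225.1] [ 0.4881 -0.0294  0.094 ]
side next_hole 0.58 [289.  231.7] [0.4513 0.0483 0.044 ]
side work_blanks 0.68 [348.4 226.1] [0.5742 0.0047 0.06  ]
side work_blanks 0.63 [343.6 223.4] [0.5689 0.0197 0.06  ]
side work_weight 0.72 [252.7 336.2] [ 0.2983 -0.2913  0.073 ]
side work_weight 0.59 [343.9 223.2] [ 0.5602 -0.0023  0.073 ]
side loose_punch 0.72 [235.4 221.1] [0.3607 0.2187 0.    ]
side edge_beveler 0.88 [343.2 378.6] [ 0.4225 -0.3474  0.    ]
side navy_blanks 0.98 [277.  379.9] [ 0.3259 -0.3174  0.    ]
```

View pics/sc.png

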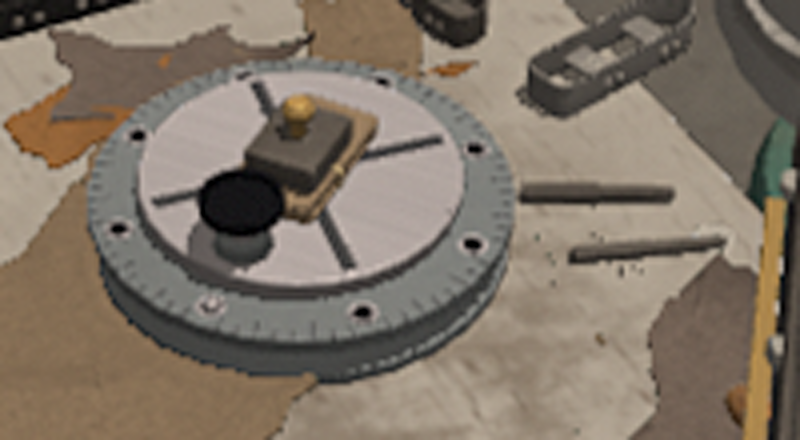

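View pics/sd.png

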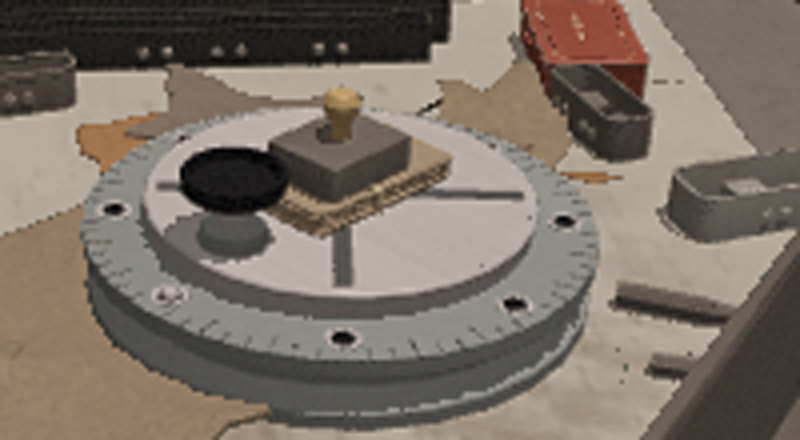

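```bash
cat > fit.py <<'E'
from h import *
from scipy.optimize import least_squares
S=np.array([(118,229),(211,304),(363,312),(472,243),(475,148),(382,81),(138,134)])/4+[260,180]
D=np.array([(114,209),(168,295),(343,337),(515,303),(564,221)])/4+[260,180]
kS=[1,0,-1,-2,-3,-4,2]; kD=[1,0,-1,-2,-3]
def pts(p,k):
    a=p[2]-np.array(k)*np.pi/4
    return np.c_[p[0]+.124*np.cos(a),p[1]+.124*np.sin(a),[.047 if i==0 else .044 for i in k]]
for sel in ("S","D","SD"):
    def res(p):
        r=[]
        if "S" in sel: r.append(proj("scene",pts(p,kS))-S)
        if "D" in sel: r.append(proj("side",pts(p,kD))-D)
        return np.vstack(r).ravel()
    s=least_squares(res,[.567,.012,np.radians(211)])
    p=s.x; print(sel,p[:2].round(4),np.degrees(p[2]).round(2),np.sqrt(np.mean(s.fun**2)).round(2))
    u=np.array([np.cos(p[2]),np.sin(p[2])]); print(" dish",(p[:2]+.08*u).round(4),"pin",(p[:2]+.124*u).round(4))
E
python3 fit.py
```

```text
S [0.5665 0.0016] 203.88 0.26
 dish [ 0.4933 -0.0308] pin [ 0.4531 -0.0486]
D [0.5642 0.0013] 204.23 0.44
 dish [ 0.4912 -0.0316] pin [ 0.4511 -0.0496]
SD [0.5654 0.0014] 203.9 0.44
 dish [ 0.4922 -0.031 ] pin [ 0.452  -0.0488]
```

```bash
python3 - <<'E'
from h import *
def az(n,px):
    f,cx,cy,P,M=cam(n); d=M@np.array([(px[0]-cx)/f,(px[1]-cy)/f,1.]); return P,d
for a in [(155,0),(175,100),(190,180)]:
  for b in [(245,20),(247,100),(245,170)]:
    P,d=az("scene",a);Q,e=az("side",b)
    t=np.linalg.solve(np.c_[d[:2],-e[:2]],(Q-P)[:2]); X=P+d*t[0]; Y=Q+e*t[1]; print(a,b,X.round(2),Y.round(2))
print(ray_z("scene",(190,188),0),ray_z("scene",(365,150),0),ray_z("scene",(230,300),0))
im=read_camera("scene");cv2.imwrite("pics/s2.png",cv2.resize(im[0:300,0:400,::-1],None,fx=2,fy=2))
E
```

```text
(155, 0) (245, 20) [0.53 0.79 0.43] [0.53 0.79 0.41]
(155, 0) (247, 100) [0.51 0.75 0.45] [0.51 0.75 0.17]
(155, 0) (245, 170) [0.47 0.64 0.48] [ 0.47  0.64 -0.04]
(175, 100) (245, 20) [0.53 0.83 0.09] [0.53 0.83 0.41]
(175, 100) (247, 100) [0.52 0.78 0.11] [0.52 0.78 0.16]
(175, 100) (245, 170) [0.47 0.67 0.17] [ 0.47  0.67 -0.05]
(190, 180) (245, 20) [ 0.55  0.88 -0.29] [0.55 0.88 0.4 ]
(190, 180) (247, 100) [ 0.53  0.83 -0.25] [0.53 0.83 0.15]
(190, 180) (245, 170) [ 0.48  0.72 -0.16] [ 0.48  0.72 -0.06]
[0.37582664 0.46069361 0.        ] [0.91498933 0.27308474 0.        ] [ 0.23305477 -0.00344221  0.        ]
```

View pics/s2.png

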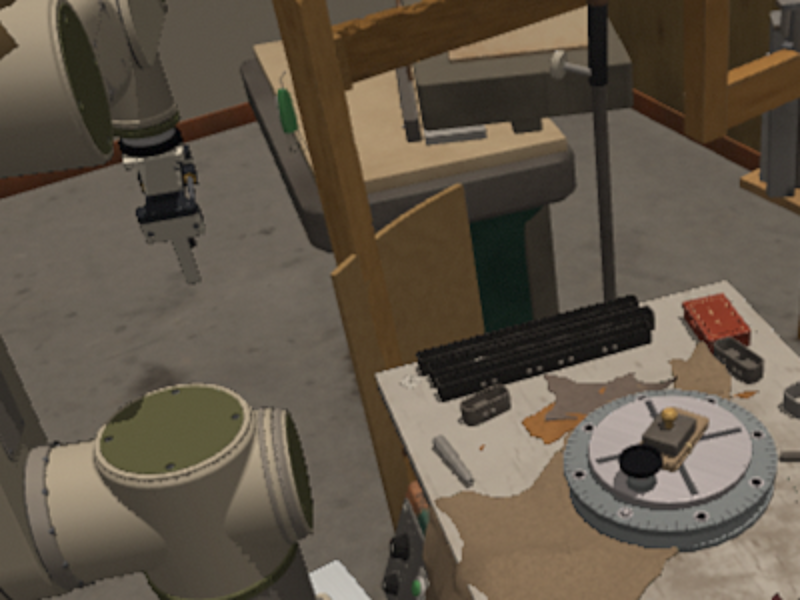

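```bash
cat > go.py <<'E'
from h import *
import sys
t=np.array([float(a) for a in sys.argv[1:4]])
s=read_state(); M=R.from_rotvec(s["orientation"]).as_matrix()
print("t",s["t"],"pos",s["tool_pos"].round(4),"F",s["force"].round(2),"open",round(s["opening"],4))
print("x axis",M[:,0].round(3),"y axis",M[:,1].round(3))
print("tool shift",(M.T@(t-s["tool_pos"])).round(4))
E
python3 go.py .4925 -.031 .2
```

```text
t 1.4 pos [0.1903 0.569  0.2296] F [0.14 0.27 0.23] open 0.0931
x axis [-0.948  0.317  0.   ] y axis [0.317 0.948 0.   ]
tool shift [-0.4769 -0.4732  0.0296]
```

```bash
python3 -m creep '[[-0.014,-0.014,0,0,255],[-0.028,-0.028,0,0,255],[-0.028,-0.028,0,0,255],[-0.028,-0.028,0,0,255],[-0.028,-0.028,0,0,255],[-0.028,-0.028,0,0,255],[-0.028,-0.028,0,0,255],[-0.028,-0.028,0,0,255],[-0.028,-0.028,0,0,255],[-0.028,-0.028,0,0,255],[-0.028,-0.028,0,0,255],[-0.028,-0.028,0,0,255]]' 20; python3 go.py .4925 -.031 .2
```

```text
t: 2.4
tool_pos: [0.394, 0.1597, 0.23]
orientation: [0.504, 3.1, 0.001]
force: [1.5, 0.3, -0.1]
opening: 0.0174
t 2.4 pos [0.394  0.1597 0.23  ] F [ 1.52  0.32 -0.09] open 0.0174
x axis [-0.948  0.317 -0.001] y axis [0.317 0.948 0.001]
tool shift [-0.1538 -0.1497  0.03  ]
```

```bash
python3 -m creep '[[-0.028,-0.028,0,0,255],[-0.028,-0.028,0,0,255],[-0.028,-0.028,0.01,0,255],[-0.028,-0.028,0.01,0,255],[-0.022,-0.022,0.01,0,255],[-0.01,-0.01,0,0,255],[-0.002,-0.002,0,0,255],[0,0,0,0,255],[0,0,0,0,255]]'; python3 go.py .4925 -.031 .2; python3 - <<'E'
from h import *
im=read_camera("wrist"); cv2.imwrite("pics/w1.png",im[:,:,::-1]); c=cam("wrist")
for k,z in dict(plunger_dish=.094,table_axis=.06,index_pin=.049,next_hole=.044,work_weight=.073).items():
    for r in tip_of("wrist",k)[:2]: print(k,round(r["confidence"],2),np.round(r["pixel"],1),ray_z("wrist",r["pixel"],z,c).round(4))
print(proj("wrist",[[.4925,-.031,.094],[.565,.0014,.06],[.452,-.049,.049]],c).round(1))
E
```

```text
t: 3.15
tool_pos: [0.4856, -0.0222, 0.2002]
orientation: [0.504, 3.101, 0.001]
force: [0.7, -0.6, 0.0]
opening: 0.0005
t 3.15 pos [ 0.4856 -0.0222  0.2002] F [ 0.65 -0.59  0.  ] open 0.0005
x axis [-0.948  0.317 -0.   ] y axis [0.317 0.948 0.001]
tool shift [-0.0093 -0.0061  0.0002]
plunger_dish 0.73 [309.9 258.2] [ 0.493  -0.0283  0.094 ]
index_pin 0.68 [271.7 199.1] [ 0.4511 -0.0464  0.049 ]
next_hole 0.59 [383.8 156.5] [0.448  0.0467 0.044 ]
work_weight 0.95 [46.1 91.8] [ 0.3317 -0.1613  0.073 ]
work_weight 0.68 [372.8 315.5] [0.5603 0.0011 0.073 ]
[[306.  258.8]
 [372.6 313.2]
 [269.  201.3]]
```

View pics/w1.png

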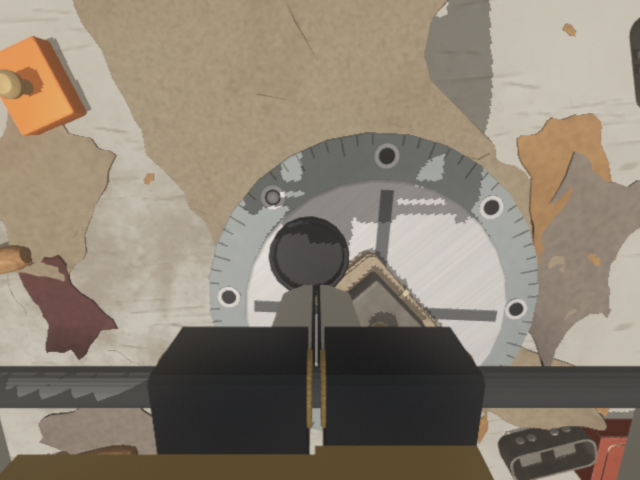

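The wrist view shows the dish centred at about (309,256), the pin at (273,198) and the next hole at (387,156). The orange look-alike, at (40,85), is well off to the side. I'll refit using this view's holes.

```bash
python3 - <<'E'
from h import *
from scipy.optimize import least_squares
read_camera("wrist"); c=cam("wrist")
D=np.array([(273,198),(387,156),(491,208),(516,309),(228.5,297)]);k=np.array([0,1,2,3,-1])
def pts(p):
    a=p[2]-k*np.pi/4
    return np.c_[p[0]+.124*np.cos(a),p[1]+.124*np.sin(a),np.where(k==0,.048,.044)]
s=least_squares(lambda p:(proj("wrist",pts(p),c)-D).ravel(),[.565,.001,3.56]);p=s.x
print(p[:2].round(4),np.degrees(p[2]).round(2),np.abs(s.fun).max())
for th in np.radians([0,11.25,22.5,33.75,45,50]):
    a=p[2]-th;print((p[:2]+.08*np.array([np.cos(a),np.sin(a)])).round(4))
print(ray_z("wrist",(309,256),.101,c))
E
```

```text
[0.5641 0.0037] 203.81 0.6140501837575698
[ 0.4909 -0.0286]
[ 0.486  -0.0137]
[0.4841 0.0018]
[0.4853 0.0175]
[0.4895 0.0326]
[0.4923 0.039 ]
[ 0.48903577 -0.02808308  0.101     ]
```

```bash
python3 -m creep '[[-0.0074,-0.0049,0.01,0,255],[0,0,0.025,0,255],[0,0,0.025,0,255],[0,0,0.015,0,255],[0,0,0.005,0,255],[0,0,0,0,255],[0,0,0,0,255]]'; python3 go.py .491 -.029 .1055
python3 - <<'E'
from h import *
for n in("side","wrist","scene"):
    im=read_camera(n)
    if n!="wrist": im=cv2.resize(im[170:290,260:420],None,fx=4,fy=4,interpolation=cv2.INTER_CUBIC)
    cv2.imwrite(f"pics/{n}2.png",im[:,:,::-1])
E
```

```text
t: 4.08
tool_pos: [0.4914, -0.0305, 0.1199]
orientation: [-0.505, -3.101, 0.0]
force: [0.6, 0.3, 0.4]
opening: 0.0005
t 4.0833 pos [ 0.4914 -0.0305  0.1199] F [0.61 0.27 0.39] open 0.0005
x axis [-0.948  0.317  0.   ] y axis [ 0.317  0.948 -0.   ]
tool shift [0.0008 0.0013 0.0144]
```

View pics/side2.png

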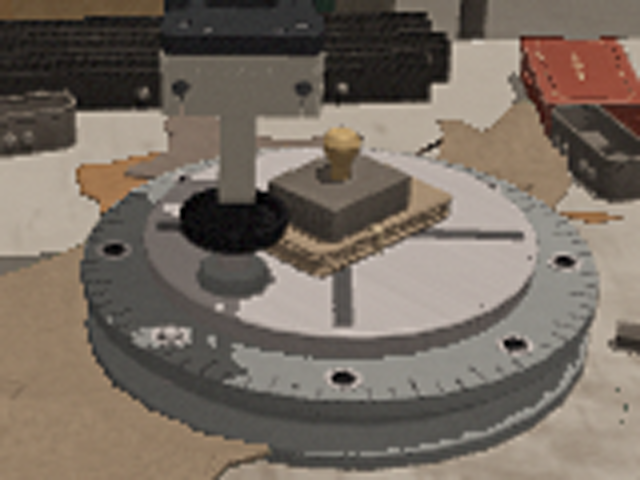

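View pics/wrist2.png

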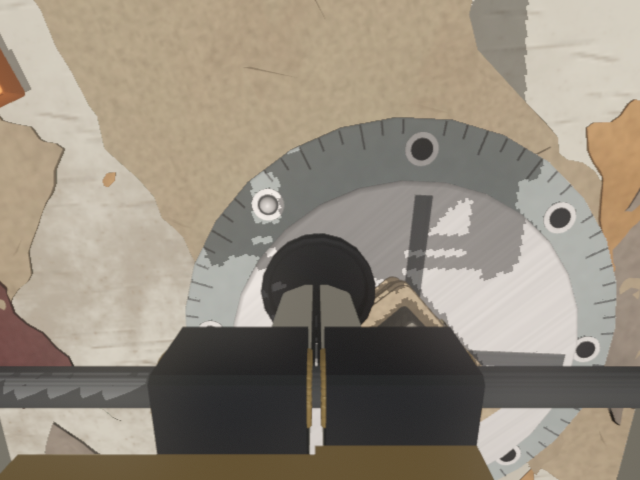

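View pics/scene2.png

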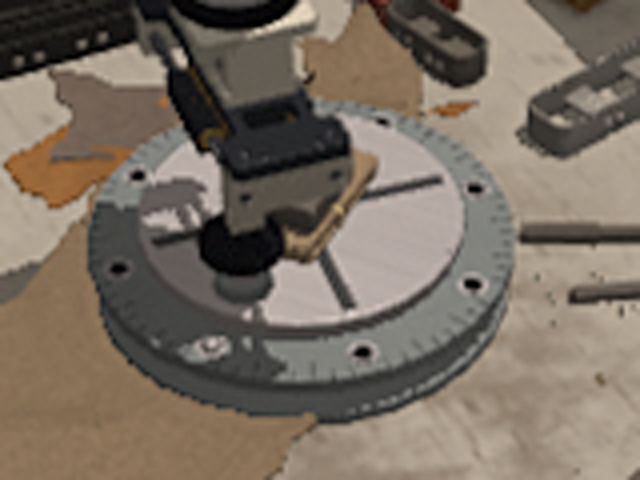

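```bash
python3 -m creep '[[0.0004,0.0008,0.008,0,255],[0,0,0.006,0,255],[0,0,0.004,0,255],[0,0,0.003,0,255],[0,0,0,0,255],[0,0,0,0,255]]'
```

```text
t: 4.73
tool_pos: [0.4909, -0.0293, 0.0986]
orientation: [-0.505, -3.1, -0.0]
force: [-1.6, 0.6, 3.4]
opening: 0.0006
```

```bash
python3 -m creep '[[0,0,0.003,0,255],[0,0,0.003,0,255],[0,0,0.0004,0,255],[0,0,0,0,255],[0,0,0,0,255]]'; python3 - <<'E'
from h import *
for n in("side","wrist"):
    im=read_camera(n)
    if n!="wrist": im=cv2.resize(im[170:290,260:420],None,fx=4,fy=4,interpolation=cv2.INTER_CUBIC)
    cv2.imwrite(f"pics/{n}3.png",im[:,:,::-1])
E
```

```text
t: 5.15
tool_pos: [0.4912, -0.0294, 0.0924]
orientation: [0.505, 3.1, -0.0]
force: [-0.9, 0.1, 4.0]
opening: 0.0006
```

View pics/wrist3.png

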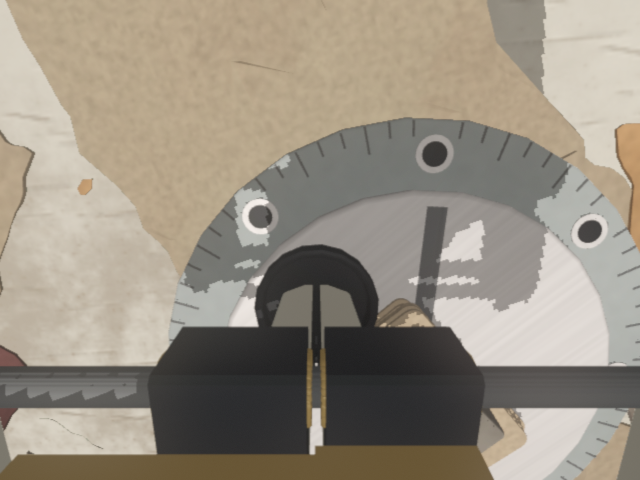

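The pin has dropped below the plate: its hole at (260,216) now looks dark. I'll start the turn.

```bash
python3 -m creep '[[0.0016,0.0021,0.0004,0,255],[0.0016,0.0021,0,0,255],[0.0016,0.0021,0,0,255],[0.0016,0.0021,0,0,255],[0.0015,0.0021,0,0,255],[0.0015,0.0021,0,0,255],[0.0014,0.0028,0,0,255],[0.0014,0.0028,0,0,255],[0.0013,0.0028,0,0,255],[0.0013,0.0028,0,0,255],[0.0013,0.0028,0,0,255],[0,0,0,0,255]]'; python3 - <<'E'
from h import *
for n in("side","wrist"):
    im=read_camera(n)
    if n!="wrist": im=cv2.resize(im[170:290,260:420],None,fx=4,fy=4,interpolation=cv2.INTER_CUBIC)
    cv2.imwrite(f"pics/{n}4.png",im[:,:,::-1])
E
```

```text
t: 6.25
tool_pos: [0.4846, 0.0015, 0.0922]
orientation: [0.504, 3.1, 0.001]
force: [0.4, 1.0, 6.3]
opening: 0.0007
```

View pics/wrist4.png

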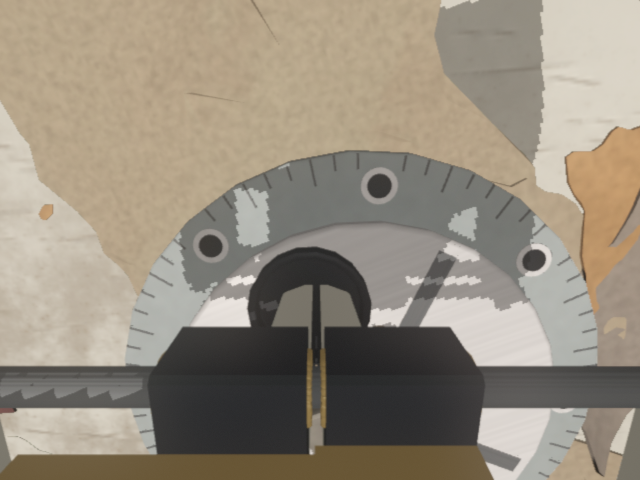

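View pics/side4.png

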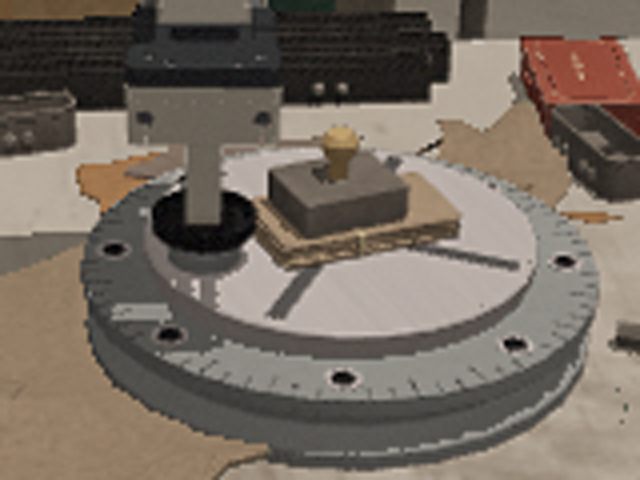

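The table is at roughly 20°, with the pin out and the blanks and weight riding along. The dish centre is about 8 px left of the fingers, so it lags by around 3–4 mm. I'll ease off the press so that only the rim is pushed and the pin can pop up by itself.

```bash
python3 -m creep '[[0,0,-0.0025,0,255],[0,0,-0.0025,0,255],[0.001,0.003,0,0,255],[0.001,0.003,0,0,255],[0.001,0.003,0,0,255],[0.0008,0.003,0,0,255],[0.0006,0.003,0,0,255],[0.0004,0.003,0,0,255],[0.0002,0.003,0,0,255],[0,0.003,0,0,255],[0,0.003,0,0,255],[0,0,0,0,255]]'; python3 - <<'E'
from h import *
for n in("side","wrist"):
    im=read_camera(n)
    if n!="wrist": im=cv2.resize(im[170:290,260:420],None,fx=4,fy=4,interpolation=cv2.INTER_CUBIC)
    cv2.imwrite(f"pics/{n}5.png",im[:,:,::-1])
E
```

```text
t: 7.35
tool_pos: [0.4886, 0.0285, 0.0971]
orientation: [0.504, 3.1, 0.0]
force: [1.5, -1.2, 1.5]
opening: 0.0007
```

View pics/wrist5.png

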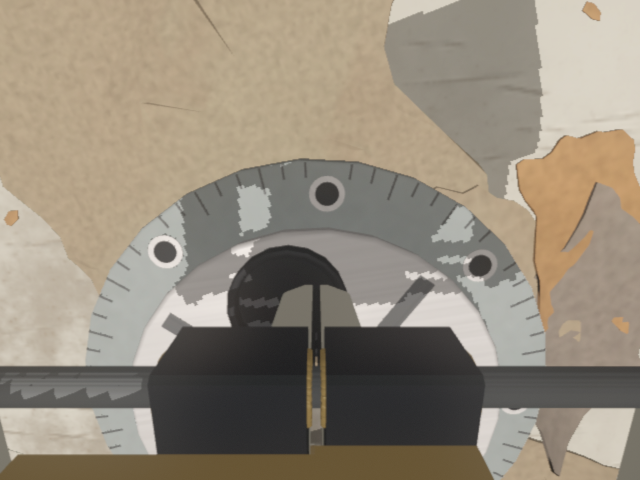

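View pics/side5.png

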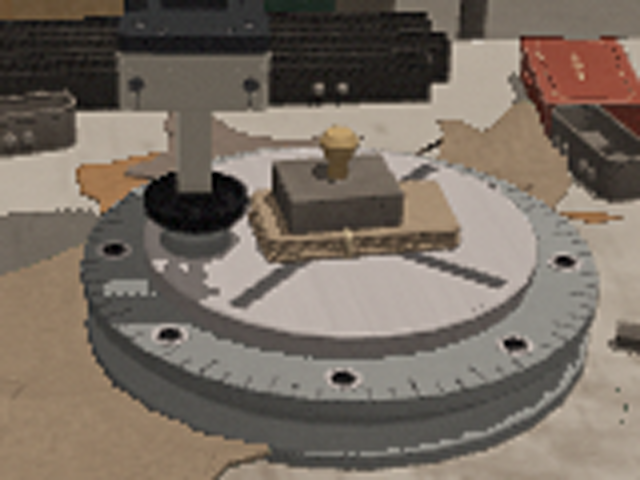

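```bash
python3 - <<'E'
import cv2
a=cv2.imread("pics/wrist5.png")[225:345,200:400]; b=cv2.imread("pics/wrist4.png")[225:345,200:400]
cv2.imwrite("pics/z.png",cv2.convertScaleAbs(cv2.resize(cv2.hconcat([b,a]),None,fx=2,fy=2,interpolation=cv2.INTER_CUBIC),alpha=2.2,beta=20))
E
python3 - <<'E'
from h import *
for n in ("side","scene"):
    read_camera(n)
    for k,z in(("plunger_dish",.084),("index_pin",.044)):
        for r in tip_of(n,k)[:1]: print(n,k,r["confidence"],ray_z(n,r["pixel"],z).round(4))
E
```

```text
side plunger_dish 0.6 [0.4853 0.031  0.084 ]
scene plunger_dish 0.54 [0.479  0.0189 0.084 ]
```

View pics/z.png

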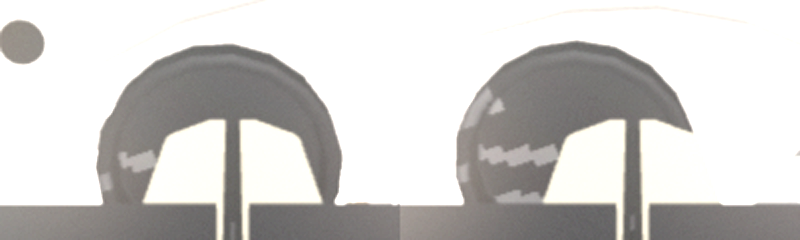

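The finger tips taper, so rim contact comes with the dish about 13 mm behind the fingers, which puts the table at roughly 33°. I'll go on in small pushes and check that the lag stays constant.

```bash
python3 -m creep '[[0,0.002,0,0,255],[0,0.002,0,0,255],[0,0.002,0,0,255],[0,0.002,0,0,255],[0,0,0,0,255]]'; python3 - <<'E'
from h import *
for n in("side","wrist"):
    im=read_camera(n)
    if n!="wrist": im=cv2.resize(im[170:290,260:420],None,fx=4,fy=4,interpolation=cv2.INTER_CUBIC)
    cv2.imwrite(f"pics/{n}6.png",im[:,:,::-1])
E
```

```text
t: 8.17
tool_pos: [0.4909, 0.0361, 0.097]
orientation: [0.505, 3.1, 0.0]
force: [1.7, -2.8, 2.5]
opening: 0.0006
```

View pics/wrist6.png

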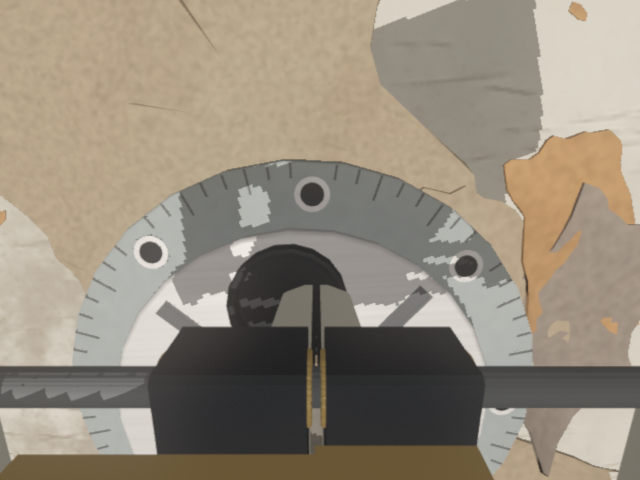

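View pics/side6.png

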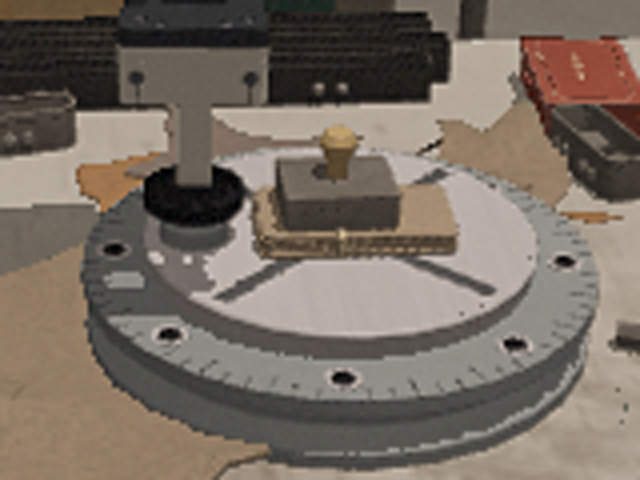

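```bash
python3 -m creep '[[0,0.0015,0,0,255],[0,0.0015,0,0,255],[0,0.0015,0,0,255],[0,0.0015,0,0,255],[0,0,0,0,255]]'; python3 - <<'E'
from h import *
for n in("side","wrist"):
    im=read_camera(n)
    if n!="wrist": im=cv2.resize(im[170:290,260:420],None,fx=4,fy=4,interpolation=cv2.INTER_CUBIC)
    cv2.imwrite(f"pics/{n}7.png",im[:,:,::-1])
a=cv2.imread("pics/wrist7.png")[150:345,100:500]
cv2.imwrite("pics/z7.png",cv2.resize(a,None,fx=2,fy=2,interpolation=cv2.INTER_CUBIC))
E
```

```text
t: 8.68
tool_pos: [0.4926, 0.0419, 0.097]
orientation: [0.505, 3.101, 0.001]
force: [1.8, -2.0, 4.1]
opening: 0.0004
```

View pics/z7.png

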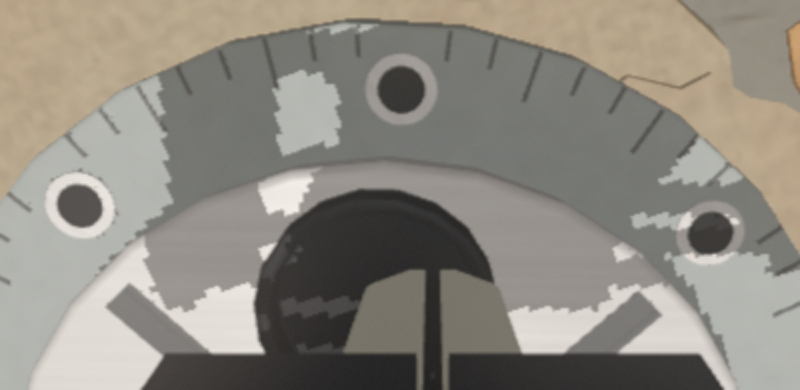

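View pics/side7.png

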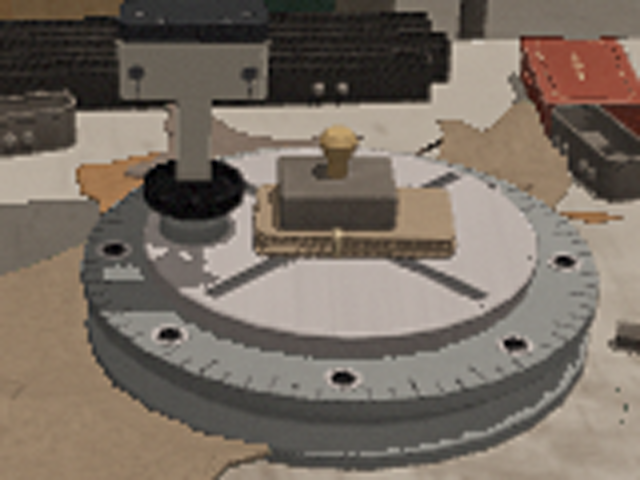

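```bash
cat > ang.py <<'E'
from h import *
from scipy.optimize import least_squares
import sys,json
# args: holes [[k,u,v]...], spokes end pts [[k,u,v]] ; full-res wrist pixels
H=np.array(json.loads(sys.argv[1]));S=np.array(json.loads(sys.argv[2])); c=cam("wrist")
def pts(p):
    a=p[2]-H[:,0]*np.pi/4
    return np.c_[p[0]+.124*np.cos(a),p[1]+.124*np.sin(a),0*a+.044]
s=least_squares(lambda p:(proj("wrist",pts(p),c)-H[:,1:]).ravel(),[.565,.003,3.557]);p=s.x
print(p[:2].round(4),np.degrees(p[2]),np.abs(s.fun).max())
for k,u,v in S:
    X=ray_z("wrist",(u,v),.06,c)[:2]-p[:2]; a=np.degrees(np.arctan2(X[1],X[0]))
    print(k,"r",np.hypot(*X).round(4),"table angle",((np.degrees(p[2])-k*45-a+180)%360-180).round(2))
E
python3 ang.py '[[0,139.5,252.5],[1,300.5,195],[2,455,266.5]]' '[[1,424,302.5],[1,408,314],[-1,162,300],[-1,180,314]]'
python3 - <<'E'
import cv2
a=cv2.imread("pics/wrist7.png")
cv2.imwrite("pics/zz.png",cv2.resize(cv2.hconcat([a[270:340,130:230],a[270:340,370:470]]),None,fx=4,fy=4,interpolation=cv2.INTER_CUBIC))
E
```

```text
[0.5637 0.0037] 203.78673162561955 0.3806138678991431
1.0 r 0.0992 table angle 43.32
1.0 r 0.0888 table angle 42.81
-1.0 r 0.0975 table angle 43.52
-1.0 r 0.0856 table angle 43.98
```

View pics/zz.png

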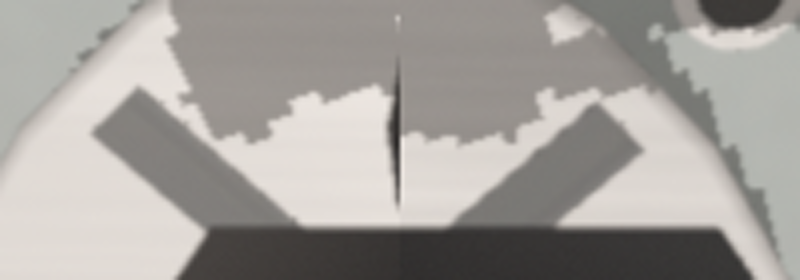

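The spokes put the table at about 43.4°, so there are about 2 mm left at the pad. Small steps from here.

```bash
python3 -m creep '[[0,0.0007,0,0,255],[0,0.0007,0,0,255],[0,0,0,0,255]]'; python3 - <<'E'
from h import *
im=read_camera("wrist");cv2.imwrite("pics/wrist8.png",im[:,:,::-1])
a=im[150:345,100:500,::-1]
cv2.imwrite("pics/z8.png",cv2.resize(a,None,fx=2,fy=2,interpolation=cv2.INTER_CUBIC))
E
```

```text
t: 9.03
tool_pos: [0.4929, 0.0428, 0.0969]
orientation: [0.505, 3.101, 0.0]
force: [1.0, -1.4, 3.8]
opening: 0.0006
```

View pics/z8.png

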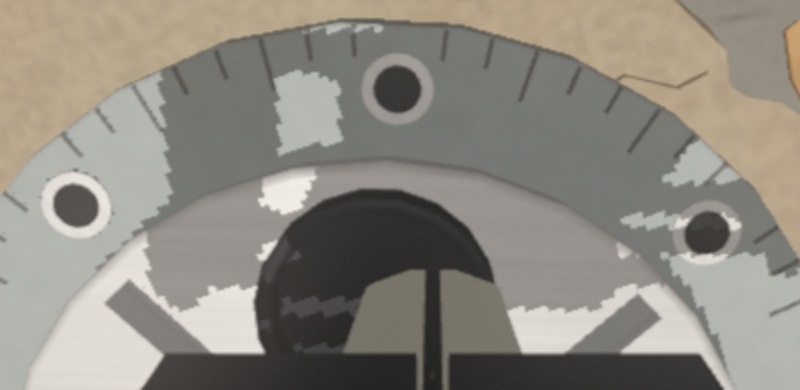

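```bash
python3 -m creep '[[0,0.0007,0,0,255],[0,0.0005,0,0,255],[0,0,0,0,255]]'; python3 - <<'E'
from h import *
im=read_camera("wrist");cv2.imwrite("pics/wrist9.png",im[:,:,::-1])
a=im[150:345,100:500,::-1]
cv2.imwrite("pics/z9.png",cv2.resize(a,None,fx=2,fy=2,interpolation=cv2.INTER_CUBIC))
E
```

```text
t: 9.33
tool_pos: [0.4934, 0.0439, 0.0969]
orientation: [0.505, 3.101, 0.0]
force: [0.3, -2.7, 3.7]
opening: 0.0003
```

View pics/z9.png

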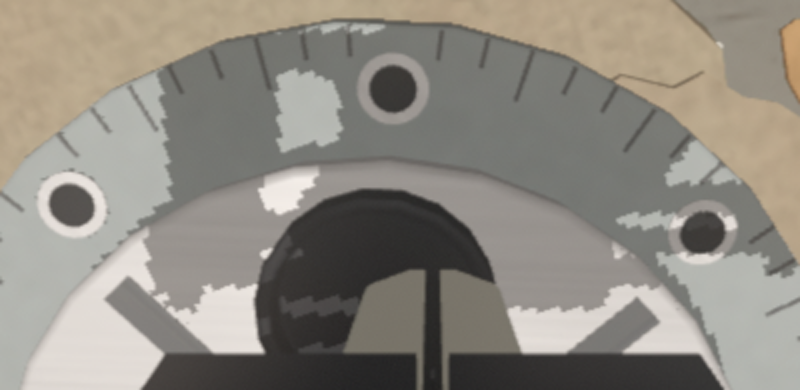

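```bash
python3 ang.py '[[0,135.75,252.5],[1,296.5,194.25],[2,451.5,266.5]]' '[[1,424,304.5],[-1,157.8,294.3]]'; python3 - <<'E'
import cv2
a=cv2.imread("pics/wrist9.png")
cv2.imwrite("pics/zz9.png",cv2.resize(cv2.hconcat([a[270:340,130:230],a[270:340,370:470]]),None,fx=4,fy=4,interpolation=cv2.INTER_CUBIC))
E
```

```text
[0.5638 0.0039] 203.7950840692805 0.47740024375639223
1.0 r 0.0999 table angle 44.71
-1.0 r 0.0997 table angle 44.84
```

View pics/zz9.png

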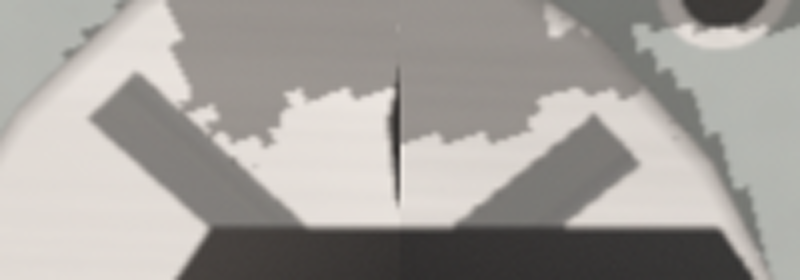

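The table is at 44.8°, right at the hole. The fingertips are still holding the pad floor, so I'll lift straight up to release it.

```bash
python3 -m creep '[[0,0,-0.002,0,255],[0,0,-0.003,0,255],[0,0,-0.003,0,255],[0,0,-0.004,0,255],[0,0,-0.008,0,255],[0,0,-0.01,0,255],[0,0,-0.02,0,255],[0,0,-0.03,0,255],[0,0,-0.03,0,255],[0,0,-0.01,0,255],[0,0,0,0,255],[0,0,0,0,255]]'; python3 - <<'E'
from h import *
for n in("side","wrist"):
    im=read_camera(n)
    if n!="wrist": im=cv2.resize(im[170:290,260:420],None,fx=4,fy=4,interpolation=cv2.INTER_CUBIC)
    cv2.imwrite(f"pics/{n}10.png",im[:,:,::-1])
E
```

```text
t: 10.38
tool_pos: [0.4935, 0.044, 0.2172]
orientation: [0.504, 3.1, 0.001]
force: [0.2, 0.1, -0.9]
opening: 0.0004
```

View pics/wrist10.png

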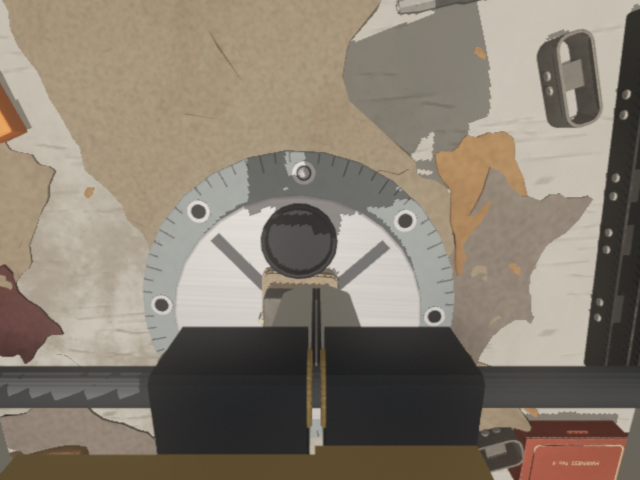

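View pics/side10.png

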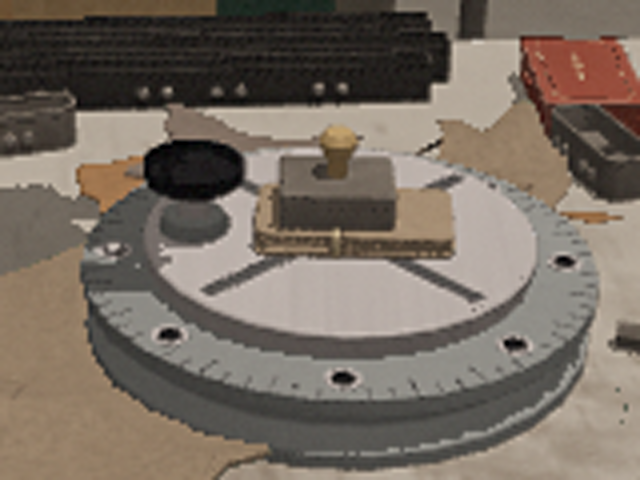

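The pin now stands in the next hole: wrist (303,172), side crop (113,248). The dish is fully up, and the blanks and weight are upright in the middle of the table. One numeric check before handing in.

```bash
python3 - <<'E'
from h import *
for n in("scene","side","wrist"):
    im=read_camera(n); c=cam(n)
    for k,z in dict(plunger_dish=.094,index_pin=.049,work_weight=.073,work_blanks=.06,table_axis=.06).items():
        for r in tip_of(n,k)[:2]: print(n,k,round(r["confidence"],2),ray_z(n,r["pixel"],z,c).round(4))
E
python3 ang.py '[[0,199,211.5],[1,303.5,172.5],[2,405,220.5],[3,434,316],[-1,161.5,304.5]]' '[[1,384,243.5],[-1,216,239]]'
```

```text
scene index_pin 0.89 [0.4557 0.0476 0.049 ]
scene work_weight 0.87 [ 0.277  -0.2562  0.073 ]
scene work_weight 0.58 [0.5626 0.0183 0.073 ]
scene work_blanks 0.94 [ 0.5583 -0.0127  0.06  ]
scene work_blanks 0.66 [ 0.3015 -0.3409  0.06  ]
side plunger_dish 0.67 [0.4939 0.0427 0.094 ]
side index_pin 0.9 [0.4578 0.0545 0.049 ]
side work_weight 0.78 [0.5597 0.0013 0.073 ]
side work_weight 0.78 [ 0.2987 -0.2867  0.073 ]
side work_blanks 0.86 [0.5805 0.017  0.06  ]
side table_axis 0.61 [0.5601 0.003  0.06  ]
side table_axis 0.44 [0.4488 0.0187 0.06  ]
wrist plunger_dish 0.83 [0.4892 0.0329 0.094 ]
wrist index_pin 0.87 [0.4483 0.0509 0.049 ]
[0.5649 0.0038] 203.8194562917142 0.6594479505293691
1.0 r 0.099 table angle 44.1
-1.0 r 0.0977 table angle 44.53
```

```bash
python3 -c "
from plant import *
print(close_job(), read_state()['t'])"
```

```text
the job is handed in; nothing more can be done
the job is handed in; nothing more can be done
```

The table is indexed one hole clockwise and locked, and I handed the job in at about 11 s of the 45 s allowed; no verdict is reported.

**What I did:** I pressed the dished pad down to about 12.5 mm with shut fingertips, so the pin dropped out of its hole. I then pushed the table round against the dish rim, easing the press past about 20° of turn so that mainly the rim was pushed. At a measured 44.8° I lifted straight up, and the plunger sprang up.

**Last checks:**
- **Pin and plunger:** the wrist and side pictures show the pin standing in the next hole and the dish back up.
- **Table angle:** the spokes read 44.1° and 44.5° against the 45° target, which is within reading error and inside the 2° allowance.
- **Weight:** it is upright on the blanks, between about 4 and 15 mm from the axis by different views, against the 35 mm allowed.
- **Robot:** the fingers are about 11 cm clear above the pad, and nothing is touched.

**Disagreements:**
- **Network positions:** the scene, side and wrist positions differed by about 1 cm, up to about 2 cm for parts partly hidden behind the arm. I relied on fitting the index-plate holes, which agreed to under 1 pixel.
- **Tools lying round about:** I did not measure the tools and blanks again at the end. The path stayed well above them.

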